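# Lock a tube rotor's castle nut with its pin

### The job

Tighten the castle nut on the tube rotor clockwise, only as far as the next slots that line up with the cross hole in the spindle, without going past them. Then take the locking pin from its stand and slide it gently, without jamming or forcing it, through the slots and the cross hole until its collar is fully home against the nut. Let go of it there and leave the other things on the bench where they are.

Things in the scene. Friction and masses are not known exactly. Their poses are not given: they have to be found in the camera images.
- drive: Housing of a small white bench drive, fixed: 150 x 150 x 50 mm, from 63 mm behind to 87 mm ahead of its origin along its x axis; origin on the bench, mid-width, z up. On top, on a carriage in a belt-tension slot along x: an aluminium rotor (diameter 128, top 62 mm above the bench, tube caps on it 3 mm higher), a grey hub (diameter 68, top at 70), the castle nut and a steel spindle (diameter 22, top at 113).
- hub (a point): Where the cross hole's centre would be with the carriage at the rear end of its slot: over the housing's origin, 99 mm above the bench. The carriage (rotor, spindle, nut, hole) is clamped 3 to 21 mm ahead of that along the housing's +x axis (never off in y) and stays there; no measured pose shows how far: see or feel it. The hole, 8 mm wide and high, runs right through along y; enter from either end.
- seat (a point): Centre of the nut's underside with the carriage at the rear end of its slot, 70 mm above the bench (the nut stands 3 to 21 mm ahead of it). Dark steel castle nut: hexagon 44 mm across flats, 51 over corners, 20 mm high; above it an 18 mm high slotted crown, diameter about 43. Six slots 9 mm wide, open at the top, one in the middle of each flat, floor 90 mm above the bench.
- nut (a joint): Angle of the nut on the spindle, growing clockwise seen from above (tightening). Starts between -0.85 and -0.4. 0 = the next alignment: a pair of slots lines up with the cross hole and a pair of flats faces along the drive's y axis. The slots before line up at -1.05, those after at +1.05. A stiff thread drags with about 0.16 N m; the nut stays where it is left.
- pin: Locking pin, about 50 g, level in its stand. Origin on the shaft's axis at the collar's front face, x to the tip, z up. Steel shaft 6 mm in diameter, 72 long from the collar, tip chamfered about 1 mm. Collar 16 in diameter, 4 thick, behind the origin. Home, the collar touches the nut, this origin 21.5 mm from the spindle axis and its shaft at the cross hole's height.
- pin_grip (a point): Centre of the pin's grey upright flat grip, 22 mm behind the collar's face and 12 mm above the shaft's axis. The grip is 24 mm long (along the pin's x), 8 mm thick (y) and 38 mm high (19 up and down from here), on a foot 20 mm wide and 4 mm thick. Pinch its 8 mm thickness here or a few mm higher.
- pin_mid (a point): Point on the pin's shaft axis, 21.5 mm ahead of the collar's face, that lies at the spindle axis when the pin is home.
- stand: Black stand of the pin, fixed: base 120 x 36 x 8 mm, with a forked saddle 21 mm high under the shaft, 42 mm ahead of the origin. The pin's foot rests on the base. Origin under the pin's collar face, on the bench; x towards the pin's tip. It is open above; the pin lifts straight up.
- rack: Bystander: red microtube rack, 70 x 120 x 26 mm. Origin in the middle of its underside.
- bottle: Bystander: glass bottle with a green cap, diameter 60, 130 mm high. Origin in the middle of its underside.
- calculator: Bystander: pocket calculator, 140 x 75 x 12 mm. Origin in the middle of its underside.

How it is judged:
By the outcome, as a careful person would: the job done as asked, in the order asked, and still so for the second after the job is handed in, with the robot touching nothing.
It also fails if it takes over 62 s, if anything falls off the work surface, if the arm or the gripper's body presses on something with over 40 N, if the wrist force passes 120 N, or if a joint passes its speed limit or range.

### The arm

A 6-joint arm with a two-finger parallel gripper is mounted at the origin on the work surface. World frame = base frame: x ahead of the robot, y to its left, z up, the work surface at z = 0. Lengths are in m, angles in rad, forces in N, time in s.
With the tool pointing down it reaches from about 0.275 to 0.875 m from the base axis. Payload 12.5 kg.
Tool frame: the origin (TCP) lies at the very end of the fingers, on their centre line; the grasp point (between the pads) lies 19 mm behind it; x points along the fingers, y is the direction in which the jaws open and shut, and the axes are right-handed (so a half turn about x gives the same grasp; the last joint's range is limited). The gripper opens to 85 mm and grips with 20 to 120 N. Pads are 22 mm wide; open, the fingers measure 114 mm over their backs; the gripper's body (76 mm by 85 mm) begins 54 mm behind the grasp point. The pads swing forward as they close: fully open they stand 13 mm farther back than shut.
Start: joints at [-0.085, 0.351, 1.652, -0, 1.139, -0.085], TCP at [0.55, 0, 0.231] pointing down, gripper open.
Joint ranges: [-2.75, 2.75], [-0.79, 2.1], [0.01, 2.65], [-1.57, 4.71], [0.07, 3.14], [-2.87, 2.87]. Speed limits (rad/s): [2.22, 2.22, 2.79, 3.14, 3.14, 3.14].

### API

Orientations are given as a 3x3 rotation matrix whose columns are the frame's x, y, z axes.
In Python, from bench import manip gives the robot as it stands. Calls block until the motion is done:
- manip.move_ptp(position, orientation): joint-space move of the TCP to a pose.
- manip.move_l(position, attitude=None, max_speed=0.15): straight line of the TCP; attitude=None keeps the orientation; max_speed is the mean speed in m/s.
- manip.move_j(angles): joint-space move.
- manip.set_gripper(opening, effort=None): opening from 0.0 (shut) to 1.0 (fully open); effort is the grip in N (None keeps the last); returns when the fingers have stopped.
- manip.dwell(seconds).
- manip.inverse_kinematics(position, orientation): joint angles nearest the present ones, or None.
- manip.grab_frame(name): name is "scene" or "side" or "wrist"; returns (picture, depth): 480x640x3 uint8, red, green, blue; 480x640 float32, m along the optical axis (not along the pixel's ray), 0 where there is no reading.
- manip.get_calibration(name): a dict with "camera_matrix" (3x3 intrinsics, pixels), "R" (3x3) and "t" (3): a world point X has camera coordinates R X + t. Camera axes: x right, y down, z forward; pixel columns grow to the right and rows downward; lengths in m; the calibration is good to about 2 mm. A picture is of the moment at which its call begins: read the wrist's pose just before it. get_calibration takes no time and is no camera call; for the wrist camera it gives the pose at the moment of the call.
A pose or a line that the arm cannot do raises manip.Unreachable and nothing moves.
- manip.sign_off(): hands the job in, once; it reports no verdict.
Trained networks look in the newest picture that a camera, given by its name, has taken for a name from the list of things; names that differ only in an ending like _2 or _b are one class to them, and where a whole thing is asked for, a point or a joint stands for the part that bears it (a point fixed in the world has none). Each returns a list of dicts, best first, with "confidence" (0 to 1); they miss things now and then, are a little off and sometimes report something else, mostly with a low value. They report only what shows in the picture. A call takes as long as a camera call.
- manip.look_for(camera, name): "at" ([x, y, z] in m, in world coordinates, good to about 4 mm: the middle of the surface that is visible of it).
Readings, each from a call of its own:
- manip.current_time(): time.
- manip.current_qpos(): joint angles.
- manip.current_joint_vel(): joint speeds.
- manip.current_joint_torque(): joint torques, N m.
- manip.current_ee_pos(): TCP position.
- manip.current_tcp_rot(): TCP orientation.
- manip.current_force(): force on the tool from outside, world axes, zero at the start.
- manip.current_ft_torque(): the same for the moment, N m.
- manip.current_grip_width(): opening from 0.0 (shut) to 1.0 (fully open).
Only numpy, scipy, OpenCV 4.12 (cv2) and the standard library are available. Lean on these libraries where they do the work, as an engineer would, in place of code of your own. Each camera call takes 0.05 s, during which the arm holds its last target. There are 200 camera calls.

## Working session

There is one attempt and no reset: what is moved stays moved. The work goes in short steps, each a Python script; the robot and the scene stay as the last script left them, time stands still between calls to the robot, and variables do not carry over. Pictures are saved under pics/ and viewed, about 8 in all and at most 12, crops included, and the job is handed in when it is done.

```bash
mkdir -p pics; ls
python3 - <<'E'
from bench import manip
import cv2,numpy as np
ims=[]
for c in ["scene","side"]:
    p,d=manip.grab_frame(c); np.savez(f"{c}.npz",p=p,d=d)
    cv2.imwrite(f"pics/{c}0.png",p[:,:,::-1])
    k=manip.get_calibration(c); print(c,np.round(k["camera_matrix"],1).tolist(),np.round(k["R"],3).tolist(),np.round(k["t"],3).tolist())
    for n in ["drive","nut","pin","pin_grip","stand","rack","bottle","calculator"]:
        r=manip.look_for(c,n)
        print(c,n,[(np.round(x["at"],3).tolist(),round(x["confidence"],2)) for x in r[:2]])
print(manip.current_time())
E
```

```text
pics
scene [[458.1, 0.0, 319.5], [0.0, 458.1, 236.1], [0.0, 0.0, 1.0]] [[-0.536, 0.844, 0.005], [0.708, 0.453, -0.541], [-0.459, -0.286, -0.841]] [0.297, -0.366, 1.137]
scene drive [([0.551, 0.025, 0.054], 0.93)]
scene nut [([0.54, 0.016, 0.091], 0.69), ([0.49, 0.302, 0.021], 0.36)]
scene pin [([0.494, 0.3, 0.022], 0.81), ([0.801, -0.209, 0.01], 0.72)]
scene pin_grip [([0.487, 0.301, 0.018], 0.6)]
scene stand [([0.493, 0.268, 0.014], 0.92)]
scene rack [([0.518, -0.251, 0.029], 0.81)]
scene bottle [([0.74, 0.209, 0.09], 0.65)]
scene calculator [([0.802, -0.209, 0.01], 0.78)]
side [[532.2, 0.0, 314.4], [0.0, 532.2, 243.6], [0.0, 0.0, 1.0]] [[0.836, -0.548, 0.012], [-0.364, -0.573, -0.734], [0.41, 0.61, -0.679]] [-0.5, 0.284, 0.82]
side drive []
side nut [([0.514, -0.009, 0.091], 0.77)]
side pin [([0.485, 0.301, 0.022], 0.65)]
side pin_grip [([0.484, 0.294, 0.025], 0.7), ([0.481, 0.249, 0.006], 0.27)]
side stand [([0.483, 0.25, 0.006], 0.87), ([0.71, 0.184, 0.058], 0.63)]
side rack [([0.499, -0.271, 0.026], 0.55)]
side bottle [([0.714, 0.186, 0.055], 0.94), ([0.792, -0.219, 0.011], 0.23)]
side calculator [([0.787, -0.22, 0.015], 0.79)]
0.9
```

View pics/scene0.png

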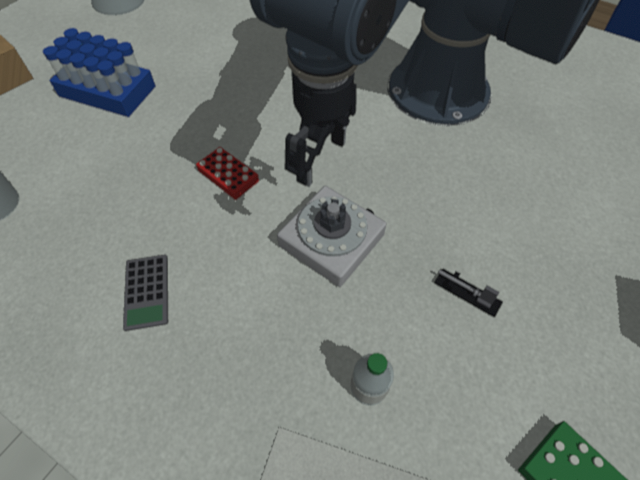

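View pics/side0.png

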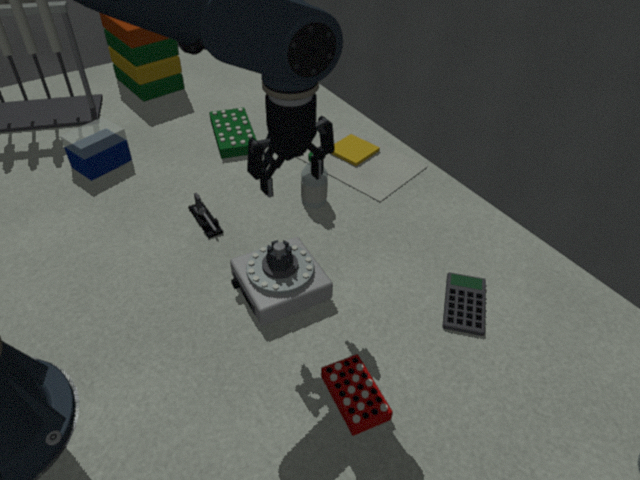

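The scene picture shows the drive at about (332,232) with its rotor, and the pin stand at about (467,290) with the pin's tip towards the drive at (435,272). The side picture agrees: nut at (280,260), pin at (205,215). Next I'll look from the wrist.

```bash
cat > h.py <<'E'
from bench import manip
import cv2,numpy as np
def down(a):  # tool x down, tool y (jaw) at world heading a
    x=np.array([0,0,-1.]); y=np.array([np.cos(a),np.sin(a),0]); return np.c_[x,y,np.cross(x,y)]
def shot(c,name):
    k=manip.get_calibration(c); p,d=manip.grab_frame(c)
    np.savez(f"{name}.npz",p=p,d=d,K=k["camera_matrix"],R=k["R"],t=k["t"]); cv2.imwrite(f"pics/{name}.png",p[:,:,::-1])
    return p,d,k
def cloud(name):
    z=np.load(name+".npz"); d=z["d"]; v,u=np.mgrid[:480,:640]; K=z["K"]
    c=np.stack([(u-K[0,2])/K[0,0]*d,(v-K[1,2])/K[1,1]*d,d],-1)
    w=(c-z["t"])@z["R"]; w[d==0]=np.nan; return w,z["p"]
E
python3 - <<'E'
from h import *
print(np.round(manip.current_tcp_rot(),3).tolist())
k=manip.get_calibration("wrist"); print((-k["R"].T@k["t"]).round(3),k["R"].round(3).tolist())
R=manip.current_tcp_rot()
manip.move_ptp([0.49,0.27,0.24],R); shot("wrist","wp")
for n in ["pin","pin_grip","stand"]: print(n,[(np.round(x["at"],3).tolist(),round(x["confidence"],2)) for x in manip.look_for("wrist",n)[:2]])
manip.move_ptp([0.50,0.0,0.33],R); shot("wrist","wd")
for n in ["drive","nut"]: print(n,[(np.round(x["at"],3).tolist(),round(x["confidence"],2)) for x in manip.look_for("wrist",n)[:2]])
a=cv2.imread("pics/wp.png");b=cv2.imread("pics/wd.png")
cv2.imwrite("pics/c1.png",cv2.resize(np.hstack([a,b]),(800,300),interpolation=cv2.INTER_AREA))
print(manip.current_time())
E
```

```text
[[0.0, 1.0, 0.0], [-0.0, 0.0, -1.0], [-1.0, 0.0, 0.0]]
[0.551 0.069 0.374] [[1.0, 0.001, -0.001], [0.001, -0.962, 0.274], [-0.0, -0.274, -0.962]]
pin []
pin_grip [([0.483, 0.298, 0.021], 0.58)]
stand [([0.49, 0.274, 0.012], 0.73), ([0.485, 0.297, 0.022], 0.66)]
drive [([0.521, 0.02, 0.058], 0.73)]
nut [([0.524, 0.015, 0.093], 0.56)]
3.425
```

View pics/c1.png

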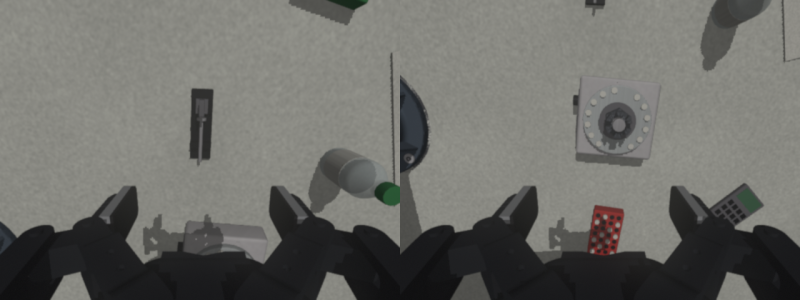

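Run:
```python
from h import *
for n in ["wd"]:
    w,p=cloud(n); z=w[...,2]
    near=(abs(w[...,0]-.53)<.15)&(abs(w[...,1]-.01)<.15)
    bench=np.nanmedian(z[near&(z<.02)]); print("bench z",bench)
    for lo,hi in [(.042,.056),(.057,.0635),(.067,.073),(.105,.12)]:
        m=near&(z>lo)&(z<hi); P=w[m][:,:2].astype(np.float32)
        print(lo,hi,len(P),"z",np.median(z[m]).round(4),"rect",[np.round(q,4) for q in cv2.minAreaRect(P)],"circ",np.round(cv2.minEnclosingCircle(P)[0],4),cv2.minEnclosingCircle(P)[1], np.percentile(P,[1,99],axis=0).round(4).tolist())
w,p=cloud("wp"); z=w[...,2]
near=(abs(w[...,0]-.49)<.06)&(abs(w[...,1]-.27)<.1)
print("bench",np.nanmedian(z[near&(z<.004)]))
for lo,hi in [(.005,.012),(.018,.03),(.03,.06)]:
    m=near&(z>lo)&(z<hi); P=w[m][:,:2].astype(np.float32)
    if len(P)>5: print(lo,hi,len(P),np.median(z[m]).round(4),[np.round(q,4) for q in cv2.minAreaRect(P)])
a,_=cloud("wp")
im=cv2.imread("pics/wp.png")[120:280,260:380]; 
im2=cv2.imread("pics/wd.png")[110:280,260:440]
# closer crops
A=cv2.resize(im,None,fx=3.5,fy=3.5,interpolation=cv2.INTER_CUBIC)[:560,:]; B=cv2.resize(im2,(593,560),interpolation=cv2.INTER_CUBIC)
cv2.imwrite("pics/c2.png",cv2.resize(np.hstack([A[:560,:207*2],B]),(800,int(560*800/(min(A.shape[1],414)+593)))))
```

```text
bench z 0.000529612671407352
0.042 0.056 6047 z 0.0502 rect [array([0.5251, 0.0096]), array([0.1503, 0.1518]), np.float64(84.7861)] circ [0.5256 0.0105] 0.10272940248250961 [[0.4492, -0.0659], [0.6023, 0.0867]]
0.057 0.0635 5114 z 0.0624 rect [array([0.5261, 0.0096]), array([0.1267, 0.1254]), np.float64(0.067)] circ [0.526  0.0095] 0.06414597481489182 [[0.4653, -0.0502], [0.5861, 0.0702]]
0.067 0.073 1275 z 0.0704 rect [array([0.5259, 0.0121]), array([0.0993, 0.1101]), np.float64(81.4222)] circ [0.5263 0.0088] 0.05791677534580231 [[0.4922, -0.0233], [0.5593, 0.0435]]
0.105 0.12 842 z 0.1093 rect [array([0.5259, 0.0097]), array([0.0439, 0.0428]), np.float64(84.6793)] circ [0.5259 0.0098] 0.022666413336992264 [[0.5054, -0.0115], [0.5463, 0.0311]]
bench 0.0005039619976414487
0.005 0.012 2550 0.0085 [array([0.4873, 0.2758]), array([0.1199, 0.036 ]), np.float64(87.9477)]
0.018 0.03 687 0.0216 [array([0.486, 0.267]), array([0.0327, 0.1053]), np.float64(0.0537)]
0.03 0.06 234 0.0503 [array([0.4885, 0.3078]), array([0.0237, 0.0079]), np.float64(87.4029)]
```

View pics/c2.png

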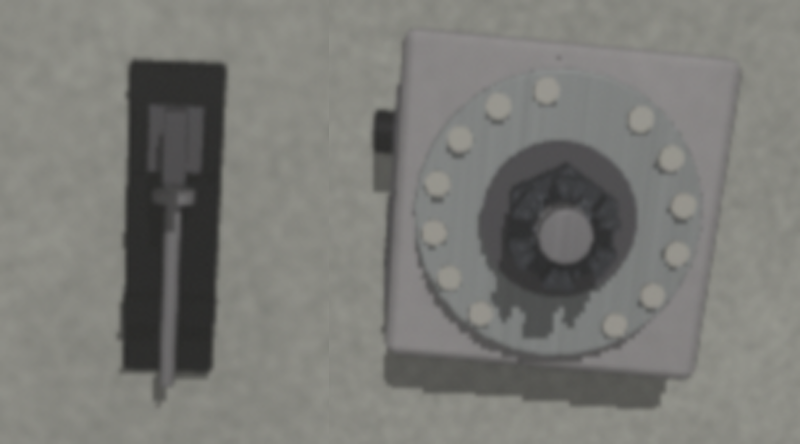

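Run:
```python
from h import *
manip.move_ptp([0.526,-0.035,0.26],down(0)); p,d,k=shot("wrist","wn")
w,p=cloud("wn"); z=w[...,2]
m=(z>.109)&(z<.12)&(np.hypot(w[...,0]-.526,w[...,1]-.0097)<.03)
P=w[m][:,:2].astype(np.float32); c,r=cv2.minEnclosingCircle(P); print("spindle",np.round(c,4),r,np.median(w[m],0).round(4),len(P))
m=(z>.1035)&(z<.12)&(np.hypot(w[...,0]-.526,w[...,1]-.0097)<.03)
P=w[m][:,:2].astype(np.float32); c2,r=cv2.minEnclosingCircle(P); print("crown",np.round(c2,4),r)
for c0 in (c2,):
    dx=w[...,0]-c0[0];dy=w[...,1]-c0[1];rr=np.hypot(dx,dy);th=np.arctan2(dy,dx)
    g=(rr>.015)&(rr<.0205); top=g&(z>.1035); low=g&(z<.101)
    print(top.sum(),low.sum())
    h=np.histogram(th[top],72,(-np.pi,np.pi))[0]; l=np.histogram(th[low],72,(-np.pi,np.pi))[0]
    f=h/np.maximum(h+l,1); t=(np.arange(72)+.5)*np.pi/36-np.pi
    F=np.sum((1-f)*np.exp(6j*t)); print("slot dir deg mod 60:",np.degrees(np.angle(F)/6),abs(F)/36)
    print(''.join('#' if x>.5 else '.' for x in f))
u=np.argwhere(m).mean(0).astype(int); im=p[:,:,::-1]
cv2.imwrite("pics/c3.png",cv2.resize(im[u[0]-90:u[0]+90,u[1]-100:u[1]+100],(660,594),interpolation=cv2.INTER_CUBIC)); print(u,manip.current_time())
```

```text
spindle [0.5259 0.0103] 0.022117076441645622 [0.5261 0.0101 0.1131] 721
crown [0.5258 0.0096] 0.022593960165977478
492 404
slot dir deg mod 60: -6.744836209301684 0.6097189214624706
..######......######.....#######.....#######.....#######......######....
[170 324] 3.9
```

View pics/c3.png

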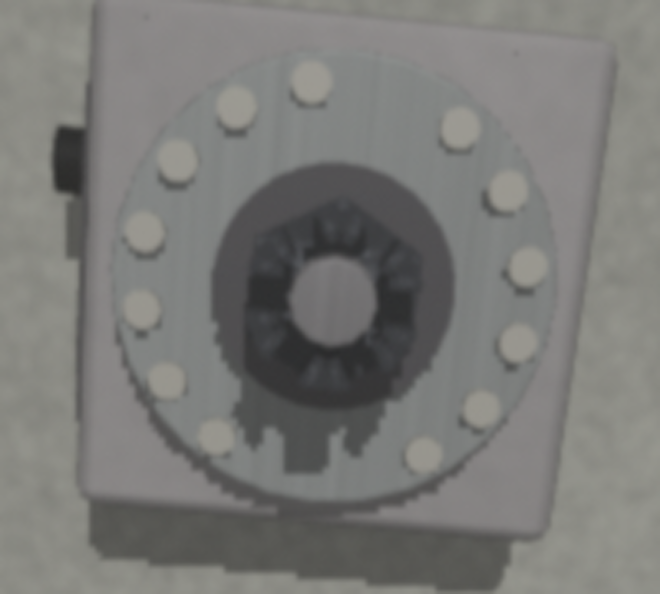

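Left in c2 is the pin: collar at (175,197), tip at (160,390), heading about −y. On the right is the drive, turned about −5°, with its knob on the −x side. In c3 the nut has slots around (333,300), with flats on the left and right. Slots sit at about −6.7° (mod 60). Only a hole along the 84.8° axis puts the start angle in range, at −0.50, so the nut turns about 28.5° clockwise.

Run:
```python
from h import *
for n in ["wd","wn"]:
    w,p=cloud(n); z=w[...,2]; m=(abs(z-.05)<.003)&(abs(w[...,0]-.526)<.1)&(abs(w[...,1]-.01)<.1)
    a=np.radians(-5.2); X=(w[...,0]-.5255)*np.cos(a)+(w[...,1]-.0097)*np.sin(a); Y=-(w[...,0]-.5255)*np.sin(a)+(w[...,1]-.0097)*np.cos(a)
    for A,B in [(X,Y),(Y,X)]:
        for s in (1,-1):
            b=np.arange(-.055,.056,.0025); e=[]
            for q in b:
                v=A[m&(abs(B-q)<.00125)]*s; e.append(v.max() if len(v) else np.nan)
            e=np.array(e); g=abs(e-np.nanmedian(e))<.003; f=np.polyfit(b[g],e[g],1); sl=np.degrees(np.arctan(f[0]))*s*(-1 if A is X else 1)
            print(n,"XY"[A is Y],s,"edge",f[1].round(4),"yaw corr deg",sl.round(2),g.sum())
```

```text
wd X 1 edge 0.0736 yaw corr deg 0.03 45
wd X -1 edge 0.073 yaw corr deg 0.06 45
wd Y 1 edge 0.0735 yaw corr deg 0.13 45
wd Y -1 edge 0.073 yaw corr deg 0.03 45
wn X 1 edge 0.0737 yaw corr deg -0.11 45
wn X -1 edge 0.073 yaw corr deg -0.08 45
wn Y 1 edge 0.0736 yaw corr deg 0.11 45
wn Y -1 edge 0.0732 yaw corr deg 0.1 45
```

Run:
```python
from h import *
c=np.array([.5259,.0098]); a=np.radians(-6.7)
manip.move_ptp([*c,.17],down(a)); manip.move_l([*c,.0745],max_speed=.08)
print("down",manip.current_force().round(1))
manip.set_gripper(0,effort=40); manip.dwell(.2)
print("grip",manip.current_grip_width(),manip.current_force().round(1),manip.current_ft_torque().round(2),manip.current_ee_pos().round(4),manip.current_time())
```

```text
down [ 0.3  0.5 -0.2]
grip 0.5074152667550252 [-6.7  0.5  9. ] [0.1  1.12 0.12] [0.525  0.0099 0.0749] 6.4083
```

Run:
```python
from h import *
for x in (.525,.5243):
    manip.move_l([x,.0098,.0745],max_speed=.03); manip.dwell(.15)
    print(x,manip.current_force().round(1),manip.current_ft_torque().round(2),manip.current_ee_pos().round(4))
```

```text
0.525 [-2.3  2.   6.5] [0.17 0.52 0.05] [0.525  0.0099 0.0749]
0.5243 [3.  2.3 5.5] [ 0.42 -0.23  0.07] [0.5249 0.0099 0.0749]
```

Run:
```python
from h import *
c=[.5249,.0098,.0748]
for d in (-14,-21,-28,-32,-35.15):
    manip.move_l(c,down(np.radians(d)),max_speed=.03); 
    R=manip.current_tcp_rot(); print(d,np.degrees(np.arctan2(R[1,1],R[0,1])).round(2),manip.current_force().round(1),manip.current_ft_torque().round(2),manip.current_grip_width(),manip.current_time())
manip.dwell(.2); R=manip.current_tcp_rot(); print(np.degrees(np.arctan2(R[1,1],R[0,1])).round(2),manip.current_force().round(1),manip.current_ft_torque().round(2))
manip.set_gripper(1.0); manip.move_l([*c[:2],.17],max_speed=.15)
manip.move_ptp([0.526,-0.035,0.26],down(0)); p,d,k=shot("wrist","wn2")
w,p=cloud("wn2"); z=w[...,2]
dx=w[...,0]-.5258;dy=w[...,1]-.0096;rr=np.hypot(dx,dy);th=np.arctan2(dy,dx)
g=(rr>.015)&(rr<.0205); top=g&(z>.1035); low=g&(z<.101)
h=np.histogram(th[top],72,(-np.pi,np.pi))[0]; l=np.histogram(th[low],72,(-np.pi,np.pi))[0]
f=h/np.maximum(h+l,1); t=(np.arange(72)+.5)*np.pi/36-np.pi
F=np.sum((1-f)*np.exp(6j*t)); print("slot dir deg mod 60:",np.degrees(np.angle(F)/6),abs(F)/36)
u=np.argwhere(top).mean(0).astype(int); im=p[:,:,::-1]
cv2.imwrite("pics/c4.png",cv2.resize(im[u[0]-60:u[0]+60,u[1]-60:u[1]+60],(480,480),interpolation=cv2.INTER_CUBIC)); print(u,manip.current_time())
```

```text
-14 -13.85 [1.2 2.6 5.4] [ 0.44  0.07 -0.21] 0.5029245697345117 7.4833
-21 -20.83 [0.9 2.7 4.2] [ 0.44  0.05 -0.15] 0.5048385093830515 7.7583
-28 -27.83 [0.3 2.  6. ] [ 0.44  0.05 -0.17] 0.4978854793394799 8.0333
-32 -31.82 [0.3 2.2 4.8] [ 0.47 -0.   -0.15] 0.5057455106757687 8.2833
-35.15 -34.97 [1.3 2.4 4.4] [ 0.42 -0.01 -0.16] 0.5028265154466954 8.5333
-34.95 [0.  3.1 5.8] [ 0.45  0.01 -0.21]
slot dir deg mod 60: 25.079508420402064 0.602681894201953
[170 324] 10.7667
```

View pics/c4.png

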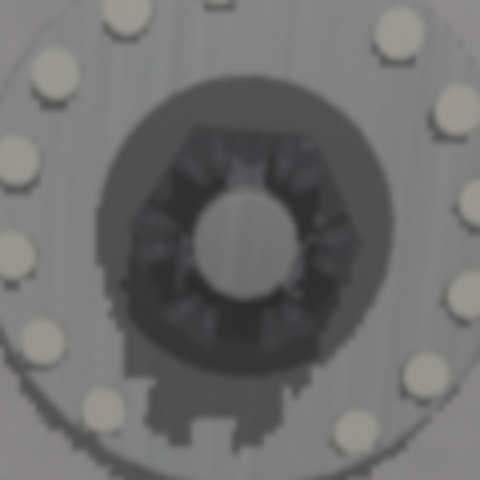

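The picture shows a flat facing up the image (corners at about (200,128) and (315,138)) and a slot at (245,165) in line with the drive's y axis. Measured slots are at 25.1° against a 24.85° target. Next is the pin.

Run:
```python
from h import *
a=np.radians(-2.3); c=np.array([.4877,.3075])
manip.move_ptp([*c,.12],down(a)); manip.set_gripper(.45); manip.move_l([*c,.018],max_speed=.1)
print("down",manip.current_force().round(1),manip.current_ee_pos().round(4))
manip.set_gripper(0,effort=25); manip.dwell(.2)
print("grip",manip.current_grip_width(),manip.current_force().round(1),manip.current_ft_torque().round(2),manip.current_ee_pos().round(4),manip.current_time())
```

```text
down [-0.8 -0.4 -0.7] [0.4881 0.3077 0.0186]
grip 0.09029256996761274 [-0.8  0.2  6.2] [-0.12  0.21 -0.03] [0.4879 0.3076 0.0185] 14.425
```

```bash
cat >> h.py <<'E'
H=np.radians(-95.15); U=np.array([np.cos(H),np.sin(H),0]); N=np.array([-U[1],U[0],0])  # N: left of pin heading
S=np.array([.5249,.0098,.0985]); AT=down(np.radians(-5.15))
def goto(D,off=np.zeros(3),v=.05): manip.move_l(S-D*U+off,AT,max_speed=v)
def err():
    e=manip.current_ee_pos()-S; R=manip.current_tcp_rot()
    return dict(D=round(-e@U*1e3,2),lat=round(e@N*1e3,2),z=round(e[2]*1e3,2),jaw=np.degrees(np.arctan2(R[1,1],R[0,1])).round(2),tilt=np.degrees(R[:2,0]).round(2).tolist(),F=manip.current_force().round(1).tolist(),M=manip.current_ft_torque().round(2).tolist())
E
python3 - <<'E'
from h import *
manip.set_gripper(0,effort=60); print(err())
p=manip.current_ee_pos(); manip.move_l([p[0],p[1],.05],max_speed=.06); print(err())
manip.move_l([p[0],p[1],.14],max_speed=.2)
b=S-130*U/1e3; manip.move_ptp([b[0],b[1],.14],AT); goto(.130,v=.08); manip.dwell(.2); print(err(),manip.current_grip_width())
shot("side","s2"); shot("scene","s3"); shot("wrist","w4")
K=np.load("side.npz")
def crop(n,X,hw,hh):
    k=np.load(n+".npz"); c=k["R"]@X+k["t"]; q=(k["K"]@c/c[2])[:2].astype(int); return cv2.resize(k["p"][q[1]-hh:q[1]+hh,q[0]-hw:q[0]+hw,::-1],(400,400),interpolation=cv2.INTER_CUBIC)
X=S-.07*U
cv2.imwrite("pics/c5.png",np.hstack([crop("s2",X,60,60),crop("s3",X,60,60)])); print(manip.current_time())
E
```

```text
{'D': np.float64(293.32), 'lat': np.float64(-63.57), 'z': np.float64(-79.98), 'jaw': np.float64(-2.29), 'tilt': [0.03, 0.02], 'F': [-1.4, -1.2, 7.2], 'M': [-0.18, 0.22, -0.04]}
{'D': np.float64(293.27), 'lat': np.float64(-63.66), 'z': np.float64(-48.53), 'jaw': np.float64(-2.3), 'tilt': [-0.0, -0.0], 'F': [-0.9, -0.5, -0.5], 'M': [-0.03, 0.03, 0.01]}
{'D': np.float64(130.07), 'lat': np.float64(0.23), 'z': np.float64(0.45), 'jaw': np.float64(-5.15), 'tilt': [0.05, 0.01], 'F': [0.4, 0.0, -1.2], 'M': [-0.03, 0.01, 0.01]} 0.08487905732097709
17.675
```

View pics/c5.png

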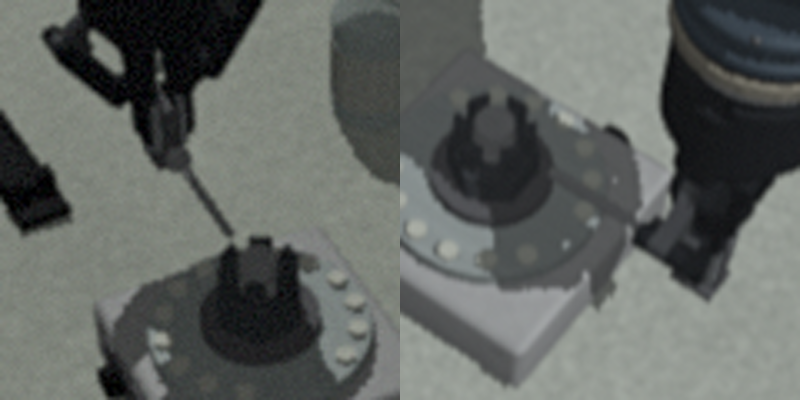

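The pin is gripped and level, pointing at the slot: in the left crop the tip is at (230,232) with the crown at (260,270). Next I'll insert it in small steps and watch the force.

Run:
```python
from h import *
off=-.23e-3*N+np.array([0,0,-.45e-3])
goto(.118,off); manip.dwell(.15); F0=manip.current_force(); print(err())
for D in (112,109,107,105.5,104.5,103.5,102.5,101,99.5,98):
    goto(D/1e3,off,.02); f=manip.current_force()-F0
    print(D,f.round(1),{k:err()[k] for k in("D","lat","z","M")})
    if np.linalg.norm(f)>5: print("STOP");break
print(manip.current_time())
```

```text
{'D': np.float64(118.05), 'lat': np.float64(-0.22), 'z': np.float64(-0.43), 'jaw': np.float64(-5.15), 'tilt': [0.0, 0.0], 'F': [0.6, 0.3, -0.5], 'M': [0.02, 0.03, 0.0]}
112 [-0.9  0.3  0.5] {'D': np.float64(111.88), 'lat': np.float64(-0.22), 'z': np.float64(-0.43), 'M': [-0.0, 0.02, 0.02]}
109 [ 0.4 -0.  -0.2] {'D': np.float64(108.91), 'lat': np.float64(-0.23), 'z': np.float64(-0.45), 'M': [0.03, -0.01, 0.01]}
107 [-0.3 -0.1 -0.5] {'D': np.float64(106.91), 'lat': np.float64(-0.23), 'z': np.float64(-0.45), 'M': [0.02, 0.01, -0.01]}
105.5 [-0.7 -0.8 -0.9] {'D': np.float64(105.43), 'lat': np.float64(-0.21), 'z': np.float64(-0.44), 'M': [0.06, 0.02, -0.0]}
104.5 [-1.3 -0.1  0.1] {'D': np.float64(104.47), 'lat': np.float64(-0.23), 'z': np.float64(-0.46), 'M': [-0.0, -0.01, 0.03]}
103.5 [-0.6 -0.8 -0.1] {'D': np.float64(103.44), 'lat': np.float64(-0.22), 'z': np.float64(-0.47), 'M': [-0.01, -0.07, 0.06]}
102.5 [ 0.3 -0.  -0.5] {'D': np.float64(102.45), 'lat': np.float64(-0.25), 'z': np.float64(-0.47), 'M': [-0.02, 0.0, 0.01]}
101 [-0.   0.4  0.5] {'D': np.float64(100.92), 'lat': np.float64(-0.24), 'z': np.float64(-0.46), 'M': [0.01, -0.01, -0.01]}
99.5 [-1.2 -0.5  0.3] {'D': np.float64(99.42), 'lat': np.float64(-0.24), 'z': np.float64(-0.45), 'M': [0.03, -0.03, -0.02]}
98 [-0.8 -0.1 -0.2] {'D': np.float64(97.92), 'lat': np.float64(-0.24), 'z': np.float64(-0.45), 'M': [0.01, 0.06, 0.0]}
20.9667
```

The tip is in the hole with no contact. The 0.45 mm error I corrected for was only settling, so I'll drop that offset and continue.

Run:
```python
from h import *
F0=np.array([.2,0,-.5])
Ds=[96,92,88,84,80,76,72,68,64,60,56,53,51,49,47.5,46.5,45.7,45,44.5,44,43.5,43,42.5,42]
for D in Ds:
    goto(D/1e3,v=.03); e=err(); f=np.array(e["F"])-F0
    print(D,f.round(1),e["D"],e["lat"],e["z"],e["M"])
    if f@-U>6 or np.linalg.norm(f)>8: print("STOP");break
print(manip.current_time())
```

```text
96 [-0.3 -0.3  0. ] 95.89 0.05 0.04 [0.1, 0.03, -0.02]
92 [-1.  -0.5  0.9] 91.8 -0.01 -0.01 [0.04, 0.03, -0.02]
88 [ 0.5  0.2 -0.2] 87.82 -0.01 -0.0 [0.06, -0.07, -0.02]
84 [-0.7 -0.4  0.4] 83.81 0.01 0.0 [0.04, -0.03, -0.04]
80 [ 0.5  0.4 -0.3] 79.84 -0.01 -0.02 [0.02, 0.02, -0.02]
76 [ 0.2 -0.5  0.1] 75.83 0.03 0.02 [-0.04, 0.01, -0.02]
72 [-0.5  0.1 -0.3] 71.84 0.0 -0.01 [0.03, 0.01, -0.02]
68 [-0.1  0.2 -0.2] 67.83 0.01 0.0 [0.08, -0.0, 0.02]
64 [-0.1 -0.2 -0.5] 63.83 0.02 0.0 [-0.02, 0.04, -0.03]
60 [ 0.   0.2 -0.3] 59.82 0.02 0.0 [0.01, -0.02, -0.04]
56 [ 0.3  0.2 -0.9] 55.84 0.02 0.01 [-0.01, 0.0, 0.03]
53 [ 0.4 -1.1 -0.3] 52.87 -0.01 0.01 [-0.0, 0.04, 0.04]
51 [-1.2 -0.3 -0.3] 50.93 -0.0 -0.01 [0.07, 0.01, 0.03]
49 [ 0.3 -0.7  0. ] 48.92 -0.01 -0.0 [0.07, 0.03, 0.01]
47.5 [ 0.6 -0.1 -0.7] 47.45 -0.01 0.0 [0.05, 0.05, -0.04]
46.5 [ 0.2  0.4 -0.8] 46.47 -0.01 -0.01 [0.03, 0.01, 0.04]
45.7 [-0.8  0.4  0.3] 45.68 -0.01 -0.01 [-0.01, -0.01, -0.01]
45 [ 0.2 -0.6  0.1] 44.96 -0.02 0.0 [-0.01, 0.03, -0.01]
44.5 [0.  0.1 0.2] 44.49 -0.01 0.0 [0.08, -0.03, -0.03]
44 [-0.7  0.1  0.1] 43.98 -0.01 0.0 [0.06, 0.01, -0.02]
43.5 [ 0.1  0.  -0.2] 43.45 -0.0 -0.0 [-0.04, -0.0, 0.03]
43 [-0.1  2.  -0.7] 43.18 -0.0 0.03 [0.52, 0.01, 0.01]
42.5 [0.6 6.  1.1] 43.06 0.02 0.08 [1.14, 0.03, 0.03]
STOP
27.05
```

Collar contact shows up at D ≈ 43.2 mm (43.5 expected), with only a few newtons. I'll ease off, set it down slightly, let go and check.

Run:
```python
from h import *
goto(.0430,v=.02); print(err())
for dz in (.4,.8,1.0):
    goto(.0430,np.array([0,0,-dz/1e3]),.02); manip.dwell(.1); e=err(); print(dz,e["z"],e["D"],e["F"],e["M"])
    if e["F"][2]>3: break
manip.set_gripper(0,effort=20); manip.dwell(.1); manip.set_gripper(.4); manip.dwell(.2); print(err())
p=manip.current_ee_pos(); manip.move_l([p[0],p[1],.2],max_speed=.1)
manip.move_ptp([.526,.0,.28],down(0)); shot("wrist","w5"); shot("side","s5"); shot("scene","s6")
w,im=cloud("w5"); q=(w-S); D=-(q@U)*1e3; L=(q@N)*1e3; z=w[...,2]*1e3
g=(abs(L)<6)&(D>30)&(D<65)&(z>115); print("grip top n",g.sum(),"D",np.nanpercentile(D[g],[2,50,98]).round(1),"lat",np.median(L[g]).round(1),"z",np.nanpercentile(z[g],[2,50,98]).round(1), "slope deg",np.degrees(np.arctan(np.polyfit(D[g],z[g],1)[0])).round(1))
g=(abs(L)<9)&(D>18)&(D<30)&(z>100)&(z<115); print("collar D",g.sum(),np.percentile(D[g],[2,50,98]).round(1),"z",z[g].max().round(1))
g=(abs(L)<4)&(D<-22)&(D>-60)&(z>92); print("tip",g.sum(),(np.percentile(D[g],[1,99]).round(1),z[g].mean().round(1),L[g].mean().round(1)) if g.any() else 0)
def crop(n,X,h):
    k=np.load(n+".npz"); c=k["R"]@X+k["t"]; q=(k["K"]@c/c[2])[:2].astype(int); return cv2.resize(k["p"][max(q[1]-h,0):q[1]+h,q[0]-h:q[0]+h,::-1],(400,400),interpolation=cv2.INTER_CUBIC)
X=S-.015*U
cv2.imwrite("pics/c6.png",np.hstack([crop("w5",X,85),crop("s5",X,50)])); print(manip.current_time())
```

```text
{'D': np.float64(43.15), 'lat': np.float64(0.0), 'z': np.float64(0.03), 'jaw': np.float64(-5.15), 'tilt': [0.0, 0.01], 'F': [0.0, 4.4, 0.4], 'M': [0.72, -0.01, 0.02]}
0.4 -0.31 43.12 [-0.2, 5.7, 1.4] [0.8, -0.03, 0.02]
0.8 -0.69 43.12 [0.7, 5.1, 1.1] [0.86, 0.01, 0.04]
1.0 -0.87 43.12 [0.6, 5.3, 1.0] [0.84, -0.08, 0.06]
{'D': np.float64(42.94), 'lat': np.float64(-0.01), 'z': np.float64(-1.02), 'jaw': np.float64(-5.15), 'tilt': [-0.0, -0.01], 'F': [0.4, -0.2, 0.6], 'M': [0.0, 0.04, -0.05]}
grip top n 301 D [32.  43.7 55. ] lat 0.6 z [127.6 129.2 130.5] slope deg -1.6
collar D 178 [18.2 23.  28.5] z 109.9
tip 175 (array([-49.6, -22.6]), np.float64(100.4), np.float64(1.1))
31.0333
```

View pics/c6.png

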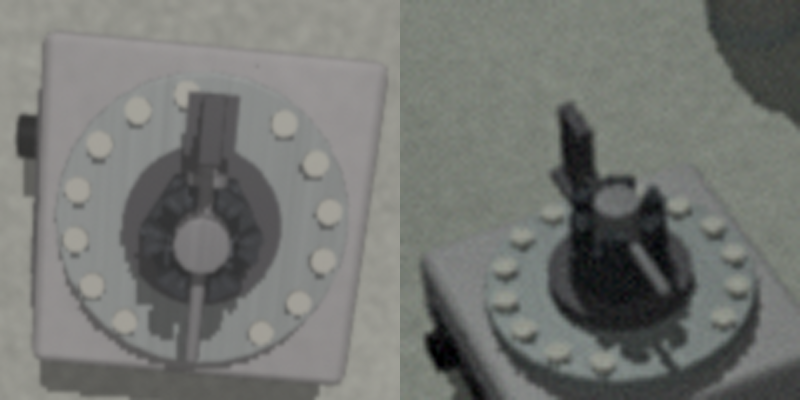

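The pin is through: grip at (212,125), tip at (192,355), in line with the slots. The side view agrees. The sag is about 1.6°, within the hole's play. One gentle closed-finger push on the back of the grip will confirm the collar is home.

Run:
```python
from h import *
manip.set_gripper(0,effort=20)
b=S-.085*U; manip.move_ptp([b[0],b[1],.2],AT); o=np.array([0,0,-.0005])
goto(.085,o,.12); manip.dwell(.15); F0=manip.current_force()
for D in np.arange(76,60,-.4):
    goto(D/1e3,o,.05); f=(manip.current_force()-F0)@-U
    if f>1.5 : print(round(D,1),f.round(1),err()["D"])
    if f>4: break
goto(.085,o,.1); manip.move_l((S-.085*U)*[1,1,0]+[0,0,.2],max_speed=.2)
manip.move_ptp([.526,.0,.28],down(0)); shot("wrist","w7")
for n in("w5","w7"):
    w,im=cloud(n); q=(w-S); D=-(q@U)*1e3; L=(q@N)*1e3; z=w[...,2]*1e3
    g=(abs(L)<6)&(D>30)&(D<65)&(z>115); t=(abs(L)<4)&(D<-22)&(D>-60)&(z>92)
    dx=w[...,0]-.5258;dy=w[...,1]-.0096;rr=np.hypot(dx,dy);th=np.arctan2(dy,dx)
    print(n,"grip",np.percentile(D[g],[2,50,98]).round(1),"tip min",D[t].min().round(2),z[g].max().round(1))
for n in ["rack","bottle","calculator"]:
    manip.grab_frame("scene"); print(n,[np.round(x["at"],3).tolist() for x in manip.look_for("scene",n)[:1]])
print(manip.current_time())
```

```text
66.4 3.1 66.59
66.0 5.7 66.49
w5 grip [32.  43.7 55. ] tip min -50.09 131.7
w7 grip [31.9 43.6 55.1] tip min -50.26 131.4
rack [[0.516, -0.248, 0.023]]
bottle [[0.74, 0.206, 0.093]]
calculator [[0.8, -0.209, 0.014]]
41.675
```

Contact was firm with no travel, so the pin is home. Handing in.

```bash
python3 -c "
from bench import manip
print(manip.current_force().round(1)); manip.sign_off()"
```

```text
[-0.2 -0.  -0.8]
the job is handed in; nothing more can be done
```

The castle nut is tightened to the next alignment, and the locking pin is through the slots and cross hole with its collar against the nut. I handed the job in at about 42 s. I never saw the cross hole directly before inserting. I worked out its direction from the housing's yaw and the given range for the nut's starting angle, and the pin entering freely confirmed it.

- **Nut:** I turned it about 28.5° clockwise. Afterwards the slots measured 25.1° against a target of 24.85°, so it stopped within about 0.3° and not past the alignment.
- **Pin insertion:** It slid in with no force above the sensor noise of about 1 N until the collar touched, at 43.2 mm (43.5 mm expected).
- **Pin seating:** I let go, then gave the back of the grip one light push of about 5.7 N. It met firm contact with almost no travel, and the tip measured 50.3 mm past the spindle axis (50.5 mm nominal).
- **Slight sag:** The released pin hangs about 1.6° tail-down, which fits within the hole's play.
- **Bench:** The rack, bottle and calculator read within a few millimetres of where they started, within the detector's usual error except for the rack's height reading, 6 mm lower. The robot was touching nothing at hand-in.

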